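Push a sample carrier through the sprung gate into its dock

ROBOT

A 7-joint arm with a two-finger parallel gripper is mounted at the origin on a cart in front of the work surface, level with it; the furniture and walls round the work are solid. World frame = base frame: x ahead of the robot, y to its left, z up, the work surface at z = 0. Lengths are in m, angles in rad, forces in N, time in s.
With the tool pointing down it reaches from about 0.35 to 0.9 m from the base axis. Payload 8.1 kg.
Tool frame: the origin (TCP) lies at the very end of the fingers, on their centre line; the grasp point (between the pads) lies 19 mm behind it (arm.tcp_to_grasp is the z of the grasp point in the tool frame, in m); z points along the fingers, y is the line along which they close (so a half turn about z gives the same grasp; the last joint's range is limited). The gripper opens to 92 mm and grips with 3 to 60 N. Pads are 19 mm wide; open, the fingers measure 130 mm over their backs; the gripper's body (75 mm by 190 mm) begins 47 mm behind the grasp point.
Start: joints at [1.246, 0.434, 0.025, 1.573, -0.012, 1.134, -0.075], TCP at [0.137, -0.61, 0.227] pointing down, gripper open.
Joint ranges: [-2.62, 2.62], [-0.44, 2.09], [-1.27, 1.32], [0.08, 2.57], [-1.32, 4.46], [0.12, 2], [-2.74, 2.74]. Speed limits (rad/s): [2.22, 2.22, 3.01, 3.01, 3.14, 3.14, 3.14].

INTERFACE

Orientations are given as a rotation vector (axis times angle).
In Python, from cell import readout, vision, sign_off, arm gives the robot as it stands. The module is installed in compiled form; this text tells all that it offers.
- The arm moves only by the shell command python3 -m creep 'ROWS' [FORCE]. ROWS is JSON, a list of rows, each a list of 5 numbers: the shift along the tool's x, y, z in units of 4 cm (1.0 is 4 cm), then the turn about the tool's z in units of 4 degrees (1.0 is 4 degrees), then the opening, from 0 (shut) to 1 (fully open). A call has 1 to 12 rows; each row shifts and turns the commanded pose from where the row before left it, along the tool's axes as they then stand; what a row does not reach is not made up. A row lasts 1/8 s, in which the tool goes at most 62.5 mm and 10.7 degrees, less where a joint would pass 70% of its speed; a pose out of reach is approached as far as the arm can. A call with a number of a shift or a turn outside -1 to 1 is refused whole. A call with a gripper value outside its range is refused whole. The fingers move at their own pace and stop on an object; FORCE is the grip in N (left out, the last holds). Time passes only in rows, so rows that do not move let the fingers close. It gives the time, the measured TCP pose, the force, the opening and the grip force at its end, in the units of the state.
- readout.observe(): the state, without advancing time (a new reading comes with each control period).
- vision.get_image(name): name is "scene" or "top"; returns a dict with "pixels" (400x640x3 uint8, blue, green, red), "z_map" (400x640 float32, m along the optical axis (not along the pixel's ray), 0 where there is no reading), "camera_matrix" (3x3 intrinsics, pixels), "position" and "rotation" of the camera in the world. Camera axes: x right, y up, looking along -z (the intrinsics and any distortion apply to the point x, -y, -z); pixel columns grow to the right and rows downward; lengths in m; the calibration is good to about 2 mm. A picture is of the moment at which its call begins.
- sign_off(): hands the job in; it is judged then, once.
The state is a dict: "clock": time; "joints": joint angles; "dq": joint speeds; "joint_efforts": joint torques, N m; "position": TCP position; "ee_rot": TCP orientation; "force": force on the tool from outside, world axes, zero at the start; "ft_torque": the same for the moment, N m; "width": opening from 0.0 (shut) to 1.0 (fully open); "gripper_force": force on a finger pad.
Only numpy, scipy, OpenCV 4.12 (cv2) and the standard library are available. Lean on these libraries where they do the work, as an engineer would, in place of code of your own. Each camera call takes 0.05 s, during which the arm holds its last target. There are 200 camera calls.

TASK

Pick up the blue sample carrier by its black post, set it vial first in the open lane of the dock in front of the orange gate, and push it along the lane through the sprung gate until the red plate at the far end is pushed fully in and both gate leaves have swung shut behind it, then let go. The end plate is set at a different depth each time, so feel for it, and push gently all the way, with the carrier flat on the lane floor: press on the gate and the plate with no more than about 12 N. Keep the gripper off the dock and leave the beakers, tape roll and other vial alone.

Things in the scene. Friction and masses are not known exactly. Their poses are not given: they have to be found in the camera images.
- carrier: Loose sample carrier, 0.4 to 0.8 kg: blue block 80 (x) x 48 (y) x 24 (z) mm, front end rounded (radius 24 mm), with a black grip post on top at the rear and a small white, blue-capped vial fixed upright in a collar at the front (centre x = +22 mm, top z = 84 mm). Origin at the centre of the underside, +x towards the vial end, z up.
- post (a point): Grip point inside the carrier's black post (carrier x = -24, z = 48 mm; axes as the carrier's). The post is 28 (x) x 18 (y) mm and rises from z = 24 to 70 mm above the underside. Pinch it from above across its 18 mm, fingers on its +y and -y sides, and keep hold while pushing.
- dock: Fixed dock: white base plate 90 mm wide, 6 mm thick, x = -165 to +205 mm, with an open-topped lane on it. Origin on the table under the middle of the gate; +x is the push direction along the middle of the lane, z up. The carrier slides on the plate (z = 6 mm). All walls end at z = 28 mm, the two hinge posts beside the gate at 42 mm.
- mouth (a point): Middle of the lane's flared mouth on the slide floor (dock x = -105, z = 6 mm; axes as the dock's). Here the grey guides are about 75 mm apart; they narrow to 52 mm at dock x = -60 mm and run straight to the gate. From dock x = -165 to -105 mm the plate is bare.
- gate (a point): Middle of the gate, on the slide floor (dock x = 0, y = 0, z = 6 mm); axes as the dock's.
- bay (a point): On the slide floor at dock x = 30 mm, as far as the gate leaves sweep: the carrier's rear must come past here for the gate to shut. The bay behind the gate is 68 mm wide.
- mechanism: The dock's mechanism: both gate leaves with their hinge posts, the red end plate and its end block, taken together. Fixed to the dock, with the same origin and axes; it tells nothing of the plate's depth.
- leaf_left (a joint): Angle (rad) of the orange gate leaf on the dock's +y side, 0 shut, grows to 1.6 as it swings inward (+x). Leaf 27 mm long, 22 mm high, hinged upright at the lane's side; its spring shuts it (about 0.03 Nm shut, 0.06 Nm wide open). It sweeps to x = 30 mm. Pushing the carrier through the two leaves takes some 2 to 8 N.
- leaf_right (a joint): The same for the leaf on the dock's -y side.
- plate (a joint): Travel (m) of the red plate (44 mm wide, 22 mm high) across the bay's end: 0 out (start), 0.008 fully in, at a hard stop. It gives at about 3 N, takes 4.6 N near the end and stays where pushed. Its face starts somewhere between dock x = 110 and 155 mm, different each time; the grey end block behind it (black thumbscrew, top z = 54 mm) does not move.
- beaker_band: Loose beaker with a yellow band, 70 mm wide, 86 mm high, upright; origin at centre of underside. Bystander.
- beaker_clear: Loose plain clear beaker, 70 mm wide, 86 mm high, upright; origin at centre of underside. Bystander.
- tape: Loose roll of tape lying flat, 102 mm across, 25 mm high; origin at centre of underside. Bystander.
- vial_black: Loose white vial with a black cap, 26 mm wide, 60 mm high, upright; origin at centre of underside. Bystander.

How it is judged:
On the way, in this order (a step that is already met when the one before it is completed fails the run):
1. the carrier stands flat in the lane in front of the shut gate, vial end towards the gate (x of carrier in the frame of dock between -0.17 and -0.038 m and x of gate in the frame of carrier above 0 m and y of carrier in the frame of dock between -0.014 and 0.014 m and z of carrier in the frame of dock below 0.01 m and angle between carrier's own z axis and vertical below 0.12 rad and value of joint each of leaf_left, leaf_right below 0.15 rad), for 0.2 s.
2. the carrier, flat in the lane, is passing between the gate leaves and holds both open (x of carrier in the frame of dock between -0.025 and 0.06 m and y of carrier in the frame of dock between -0.014 and 0.014 m and z of carrier in the frame of dock below 0.01 m and angle between carrier's own z axis and vertical below 0.12 rad and value of joint each of leaf_left, leaf_right above 0.7 rad), for 0.1 s.
At the end, for the whole second after the job is handed in: The carrier stands flat and at rest in the bay behind the gate (its centre 68 to 133 mm beyond the gate, within 14 mm of the lane's middle and 0.2 rad of its direction), released, both gate leaves shut to within 0.1 rad, and the red plate pushed in by more than 6.5 of its 8 mm (x of carrier in the frame of dock between 0.068 and 0.133 m and y of carrier in the frame of dock between -0.014 and 0.014 m and z of carrier in the frame of dock below 0.01 m and angle between carrier's own z axis and vertical below 0.12 rad and angle between the x axis of carrier and the x axis of dock, either way round below 0.2 rad and value of joint each of leaf_left, leaf_right below 0.1 rad and value of joint plate above 0.0065 m and linear speed of carrier below 0.01 m/s); the robot touches nothing.
It fails at once if the carrier presses on the gate leaves, end plate and end block with more than 14 N (contact force between carrier and mechanism above 14 N).
It fails at once if the carrier tips (over 0.09 rad) or rides up 12 mm off the lane floor while in or behind the gate (x of carrier in the frame of dock between -0.03 and 0.14 m and y of carrier in the frame of dock between -0.03 and 0.03 m and z of carrier in the frame of dock below 0.035 m and (angle between carrier's own z axis and vertical above 0.09 rad or z of carrier in the frame of dock above 0.018 m)).
It fails at once if the gripper or arm presses on the dock with more than 4 N (contact force between any of the fingers, the arm and dock above 4 N).
It fails at once if a bystander (beaker, tape roll or black-capped vial) is moved by more than 20 mm (distance of any of beaker_band, beaker_clear, tape, vial_black from where it was at the start of the episode above 0.02 m).
It also fails if it takes over 58 s, if anything falls off the work surface, if the arm or the gripper's body presses on something with over 40 N, if the wrist force passes 120 N, or if a joint passes its speed limit or range.

## Working session

There is one attempt and no reset: what is moved stays moved. The work goes in short steps, Python scripts to look and compute and a shell command to move; the robot and the scene stay as the last step left them, time stands still between calls to the robot, and variables do not carry over. Pictures are saved under pics/ and viewed, at most 10 in all, crops included, and the job is handed in when it is done.

```bash
mkdir -p pics; cat > h.py <<'E'
import numpy as np, cv2
from scipy.spatial.transform import Rotation as R
from cell import readout, vision, sign_off, arm
def grab(n):
    d=vision.get_image(n); r=np.array(d["rotation"])
    d["R"]=r if r.shape==(3,3) else R.from_rotvec(r).as_matrix() if r.size==3 else R.from_quat(r).as_matrix()
    return d
def cloud(d):
    z=d["z_map"]; K=np.array(d["camera_matrix"]); v,u=np.mgrid[:z.shape[0],:z.shape[1]]
    c=np.stack([(u-K[0,2])/K[0,0]*z,-(v-K[1,2])/K[1,1]*z,-z],-1)
    return c@d["R"].T+np.array(d["position"])
def ray(d,uv,h):
    K=np.array(d["camera_matrix"]); uv=np.atleast_2d(uv)
    c=np.stack([(uv[:,0]-K[0,2])/K[0,0],-(uv[:,1]-K[1,2])/K[1,1],-np.ones(len(uv))],-1)@d["R"].T
    p=np.array(d["position"]); return p+c*((h-p[2])/c[:,2])[:,None]
E
python3 - <<'E'
from h import *
print(readout.observe(), arm.tcp_to_grasp)
for n in("scene","top"):
    d=grab(n); cv2.imwrite(f"pics/{n}0.png",d["pixels"]); print(n,d["position"],d["rotation"],d["camera_matrix"],(d["z_map"]>0).mean(),[k for k in d])
E
```

```text
{'clock': 0.0, 'joints': array([ 1.24641039,  0.43520473,  0.02497898,  1.57413591, -0.0116238 ,
        1.13400242, -0.07509479]), 'dq': array([ 0.00011986, -0.00064595, -0.00041947,  0.00082673, -0.00151577,
       -0.0009005 , -0.00087713]), 'joint_efforts': array([-1.57033101e-03, -6.67862391e+01,  9.84345339e-01, -3.14457929e+01,
       -6.04927051e-02,  4.29895695e-02,  1.57472796e-04]), 'position': array([ 0.13731123, -0.60918117,  0.22594137]), 'ee_rot': array([-3.12074317e+00, -3.47366815e-01,  4.74574310e-04]), 'force': array([ 0.4524367 ,  0.32380517, -0.03201835]), 'ft_torque': array([-0.04835503, -0.03094497,  0.00576269]), 'gripper_force': 0.0, 'width': 0.9958212177921658} -0.0188
scene [ 0.02847798 -1.16211231  0.69591317] [ 1.08708591 -0.23723067 -0.37172779] [[416.80678874   0.         311.59721161]
 [  0.         416.80678874 199.02325018]
 [  0.           0.           1.        ]] 0.88778125 ['pixels', 'z_map', 'camera_matrix', 'position', 'rotation', 'R']
top [ 0.49854423 -0.00147664  1.36937768] [ 0.02858204 -0.02411668 -1.56256654] [[426.86354935   0.         322.02506941]
 [  0.         426.86354935 207.56487061]
 [  0.           0.           1.        ]] 0.99570703125 ['pixels', 'z_map', 'camera_matrix', 'position', 'rotation', 'R']
```

View pics/scene0.png

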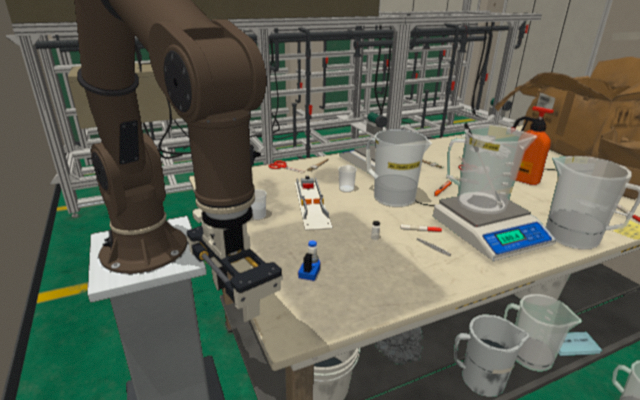

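View pics/top0.png

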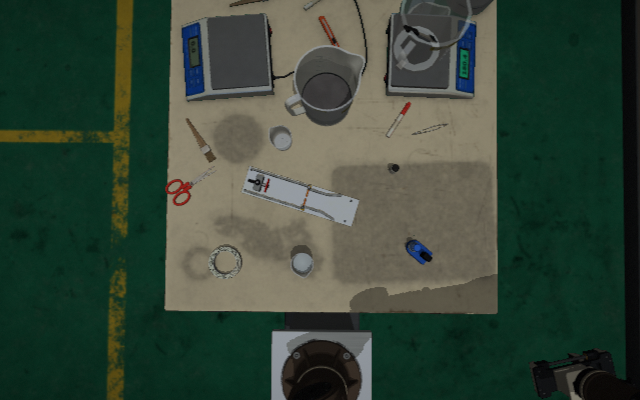

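The top view shows the carrier at about (419,250), its vial up-left and its post down-right. The dock runs from its open end at about (352,213), past the gate at (307,197), to the red plate at about (265,184). The scene view shows the carrier at (310,265), the gate at (313,201) and the mouth at (318,225).

```bash
cat > m.py <<'E'
from h import *
import sys
def blob(m,P,name):
    if m.sum()==0: print(name,0); return
    v,u=np.nonzero(m); p=P[m]; print(name,m.sum(),"px",u.mean().round(1),v.mean().round(1),"med",np.median(p,0).round(4),"z5-95",np.percentile(p[:,2],[5,50,95]).round(4))
def box(s,u0,u1,v0,v1):
    m=np.zeros(s,bool); m[v0:v1,u0:u1]=1; return m
t=grab("top"); s=grab("scene")
for n,d,cb,db in(("top",t,(395,445,225,275),(235,365,160,230)),("scene",s,(290,335,235,285),(285,340,170,235))):
    P=cloud(d); hsv=cv2.cvtColor(d["pixels"],cv2.COLOR_BGR2HSV); H,S,V=cv2.split(hsv); sh=H.shape
    C=box(sh,*cb); D=box(sh,*db); z=P[...,2]
    print("==",n)
    blue=(H>95)&(H<130)&(S>110)&(V>40)&C
    blob(blue&(z<.04),P,"block"); blob(blue&(z>.06),P,"cap"); blob(C&(V<50)&(z>.03)&~blue,P,"post"); blob(C&(z>.062)&(z<.076)&(V<60),P,"posttop")
    q=P[blue&(z>.015)&(z<.035)][:,:2]
    if len(q)>5: r=cv2.minAreaRect(q.astype(np.float32)); print("rect",r); w,V2=np.linalg.eigh(np.cov(q.T)); print("axis",np.degrees(np.arctan2(*V2[::-1,1])))
    blob(D&(H<20)&(H>6)&(S>140)&(V>100),P,"orange"); blob(D&((H<5)|(H>172))&(S>120)&(V>60),P,"red")
    w=D&(S<40)&(V>150)&(z<.03)
    blob(w,P,"white"); q=P[w][:,:2].astype(np.float32); print("rect",cv2.minAreaRect(q))
    blob(D&(z>.045)&(z<.07),P,"screw"); blob(D&(z>.034)&(z<.045),P,"hinges")
a=t["pixels"][155:280,235:450]; b=s["pixels"][165:290,270:350]
cv2.imwrite("pics/c1.png",np.vstack([cv2.resize(a,(645,375),interpolation=2),np.pad(cv2.resize(b,(144,225),interpolation=2),((0,0),(0,501),(0,0)))]))
E
python3 m.py
```

```text
== top
block 204 px 418.0 252.0 med [ 0.4064 -0.3028  0.0223] z5-95 [0.0089 0.0223 0.0294]
cap 60 px 417.2 247.6 med [ 0.4251 -0.284   0.0803] z5-95 [0.0637 0.0803 0.086 ]
post 73 px 424.9 255.2 med [ 0.3976 -0.3142  0.0674] z5-95 [0.0351 0.0674 0.0726]
posttop 53 px 426.5 256.0 med [ 0.395  -0.3172  0.0688] z5-95 [0.0644 0.0688 0.0727]
rect ((0.4114609956741333, -0.299862265586853), (0.07720192521810532, 0.04613915830850601), 48.89729309082031)
axis -135.53975389340494
orange 9 px 305.4 197.6 med [0.5701 0.0561 0.0295] z5-95 [0.0146 0.0295 0.0331]
red 19 px 266.3 185.3 med [0.6133 0.1792 0.0295] z5-95 [0.0087 0.0295 0.0325]
white 2014 px 307.1 198.2 med [0.5743 0.0414 0.0049] z5-95 [0.0002 0.0049 0.0097]
rect ((0.5818861126899719, 0.07474672794342041), (0.3649030923843384, 0.0864434763789177), 73.1846694946289)
screw 24 px 263.1 184.9 med [0.6207 0.2017 0.0493] z5-95 [0.0459 0.0493 0.0531]
hinges 90 px 266.3 184.5 med [0.6125 0.2001 0.0386] z5-95 [0.0349 0.0386 0.0439]
== scene
block 250 px 309.5 271.1 med [ 0.3984 -0.3256  0.0204] z5-95 [0.0058 0.0204 0.0271]
cap 36 px 312.1 243.3 
[... 180 characters left out ...]
 -0.3263  0.0667] z5-95 [0.0638 0.0667 0.0689]
rect ((0.4070943295955658, -0.3080250024795532), (0.0729716345667839, 0.047080427408218384), 50.925331115722656)
axis -154.84669242236976
orange 50 px 312.3 200.7 med [0.5758 0.0515 0.0212] z5-95 [0.0121 0.0212 0.0285]
red 53 px 307.7 185.2 med [0.6129 0.1762 0.0212] z5-95 [0.0132 0.0212 0.029 ]
white 829 px 313.1 209.6 med [ 0.5642 -0.0066  0.0031] z5-95 [-0.0004  0.0031  0.0079]
rect ((0.6380639672279358, 0.1252502202987671), (0.5129237174987793, 0.1667964607477188), 73.12574768066406)
screw 12 px 322.6 176.7 med [0.6724 0.1653 0.0483] z5-95 [0.0457 0.0483 0.064 ]
hinges 50 px 310.5 182.9 med [0.6185 0.1948 0.0371] z5-95 [0.0347 0.0371 0.0432]
```

View pics/c1.png

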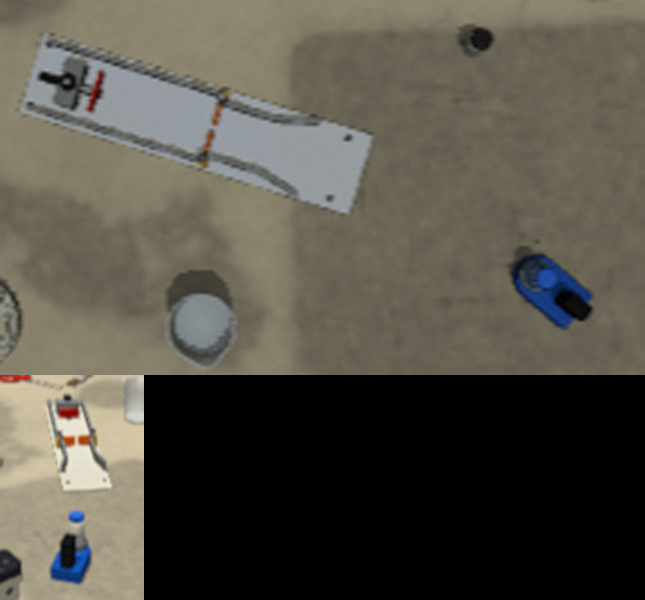

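The crop confirms the layout: the dock mouth is at the right, and the carrier's vial points up-left towards the dock. The two views agree on these points:

| Point | x (m) | y (m) | Yaw |
|---|---|---|---|
| Post | 0.3945 | -0.320 | 49.2° |
| Gate | 0.576 | 0.055 | 73.2° |

Red plate: about dock x = 0.128. Post top: z about 0.068. Next I rotate the tool.

```bash
cat > g.py <<'E'
from h import *
import sys
# goal x y z yaw(of tool x) -> units in tool axes
o=readout.observe(); M=R.from_rotvec(o["ee_rot"]).as_matrix()
x,y,z,yaw=map(float,sys.argv[1:5]); cy=np.degrees(np.arctan2(M[1,0],M[0,0]))
d=M.T@(np.array([x,y,z])-o["position"])
print("t",o["clock"],"pos",o["position"].round(4),"yaw",cy.round(2),"tilt",np.degrees(np.arccos(-M[2,2])).round(2),"F",o["force"].round(1))
print("shift units",(d/.04).round(2),"turn units",round((cy-yaw)/4,2))
E
python3 -m creep '[[0,0,0,-1,1],[0,0,0,-1,1],[0,0,0,-1,1],[0,0,0,-1,1],[0,0,0,-1,1],[0,0,0,-1,1],[0,0,0,-1,1],[0,0,0,-1,1],[0,0,0,-1,1],[0,0,0,-0.1,1]]' 30; python3 g.py .3945 -.320 .12 49.2
```

```text
clock: 1.45
position: [0.1373, -0.6096, 0.2265]
ee_rot: [-2.857, -1.305, -0.0]
force: [0.1, 0.1, 0.1]
width: 0.997
gripper_force: 0.0
t 1.45 pos [ 0.1373 -0.6096  0.2265] yaw 49.09 tilt 0.02 F [0.1 0.1 0.1]
shift units [9.68 0.12 2.67] turn units -0.03
```

```bash
python3 -m creep '[[0.5,0,0,0,1],[0.9,0,0,0,1],[0.9,0,0,0,1],[0.9,0,0,0,1],[0.9,0,0,0,1],[0.9,0,0,0,1],[0.9,0,0,0,1],[0.9,0,0.3,0,1],[0.9,0,0.5,0,1],[0.9,0,0.6,0,1],[0.6,0,0.6,0,1],[0.48,0.12,0.6,0,1]]'; python3 -m creep '[[0,0,0,0,1],[0,0,0,0,1]]' >/dev/null; python3 g.py .3945 -.320 .041 49.2
python3 - <<'E'
from h import *
s=grab("scene"); cv2.imwrite("pics/a1.png",cv2.resize(s["pixels"][190:300,240:380],(700,550),interpolation=2))
E
```

```text
clock: 2.95
position: [0.3955, -0.3176, 0.1223]
ee_rot: [-2.857, -1.307, -0.001]
force: [0.5, -0.6, -0.7]
width: 0.999
gripper_force: 0.0
t 3.2 pos [ 0.3944 -0.3202  0.1234] yaw 49.08 tilt 0.03 F [-0.3 -0.1  0.8]
shift units [ 0.01 -0.    2.06] turn units -0.03
```

View pics/a1.png

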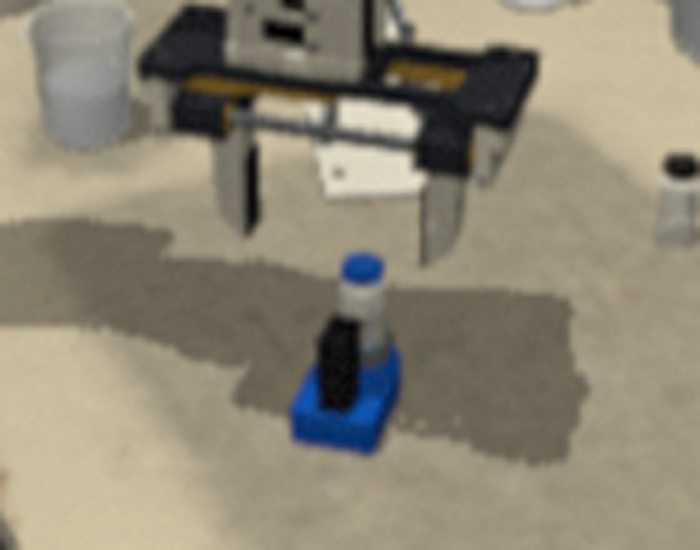

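The open fingers straddle the post, with tips at about (250,230) and (430,260) and the post at (340,360). I descend and close.

```bash
python3 -m creep '[[0,0,0.4,0,1],[0,0,0.5,0,1],[0,0,0.5,0,1],[0,0,0.4,0,1],[0,0,0.26,0,1],[0,0,0,0,0.5],[0,0,0,0,0.25],[0,0,0,0,0],[0,0,0,0,0],[0,0,0,0,0],[0,0,0,0,0],[0,0,0,0,0]]' 35;  python3 g.py .3945 -.320 .041 49.2
```

```text
clock: 4.75
position: [0.3946, -0.3202, 0.0404]
ee_rot: [2.858, 1.305, 0.0]
force: [-0.0, 0.0, 0.4]
width: 0.291
gripper_force: 0.0
t 4.75 pos [ 0.3946 -0.3202  0.0404] yaw 49.1 tilt 0.01 F [-0.   0.   0.4]
shift units [ 0.   -0.01 -0.02] turn units -0.03
```

```bash
python3 -m creep '[[0,0,0,0,0],[0,0,0,0,0],[0,0,0,0,0],[0,0,0,0,0]]' 35;python3 -m creep '[[0,0,-0.1,0,0],[0,0,-0.3,0,0],[0,0,-0.5,0,0],[0,0,-0.5,0,0],[0,0,0,0,0],[0,0,0,0,0]]';  python3 g.py .543 -.0535 .1 73.2
```

```text
clock: 5.25
position: [0.3946, -0.3201, 0.0403]
ee_rot: [-2.857, -1.305, 0.0]
force: [-0.5, 0.8, 0.6]
width: 0.193
gripper_force: 34.9
clock: 6.0
position: [0.3941, -0.32, 0.0959]
ee_rot: [-2.857, -1.305, 0.001]
force: [0.7, 0.8, -8.3]
width: 0.193
gripper_force: 34.9
t 6.0 pos [ 0.3941 -0.32    0.0959] yaw 49.1 tilt 0.05 F [ 0.7  0.8 -8.3]
shift units [ 7.47 -1.55 -0.1 ] turn units -6.03
```

```bash
python3 -m creep '[[0.2,0,0,-1,0],[0.4,0,0,-1,0],[0.4,0,0,-1,0],[0.4,0,0,-1,0],[0.4,0,0,-1,0],[0.4,0,0,-1,0],[0,0,0,0,0]]';  python3 g.py .5358 -.0775 .1 73.2
```

```text
clock: 6.88
position: [0.439, -0.2426, 0.0964]
ee_rot: [-2.519, -1.876, -0.001]
force: [-0.6, 0.2, -7.5]
width: 0.192
gripper_force: 34.9
t 6.875 pos [ 0.439  -0.2426  0.0964] yaw 73.35 tilt 0.04 F [-0.6  0.2 -7.5]
shift units [ 4.65  1.14 -0.09] turn units 0.04
```

```bash
python3 -m creep '[[0.3,0.1,-0.05,0,0],[0.5,0.14,-0.05,0,0],[0.6,0.15,0,0,0],[0.7,0.15,0,0,0],[0.7,0.15,0,0,0],[0.7,0.15,0,0,0],[0.6,0.15,0,0,0],[0.4,0.1,0,0,0],[0.15,0.05,0,0,0],[0,0,0,0,0],[0,0,0,0,0]]';  python3 g.py .5358 -.0775 .1 73.2
python3 - <<'E'
from h import *
s=grab("scene");t=grab("top"); cv2.imwrite("pics/a2.png",np.hstack([cv2.resize(s["pixels"][150:250,270:360],(396,440),interpolation=2),cv2.resize(t["pixels"][150:250,240:330+1],(400,440),interpolation=2)]))
# dock from the scene: white plate & marker features cast on z
d=s; hsv=cv2.cvtColor(d["pixels"],cv2.COLOR_BGR2HSV); H,S,V=cv2.split(hsv)
for n,m,h in(("orange",(H<20)&(H>6)&(S>140)&(V>100),.017),("red",((H<5)|(H>172))&(S>120)&(V>60),.017),("cap",(H>95)&(H<130)&(S>110)&(V>40),.145)):
    m=m.copy(); m[:170]=0; m[235:]=0; m[:,:285]=0; m[:,340:]=0
    nb,l,st,ce=cv2.connectedComponentsWithStats(m.astype(np.uint8))
    for i in range(1,nb):
        if st[i,4]>6: print(n,st[i],ce[i].round(1),ray(d,ce[i],h).round(4))
E
```

```text
clock: 8.25
position: [0.5354, -0.081, 0.1002]
ee_rot: [2.525, 1.869, -0.002]
force: [-0.3, -0.0, -7.9]
width: 0.192
gripper_force: 35.0
t 8.25 pos [ 0.5354 -0.081   0.1002] yaw 73.02 tilt 0.06 F [-0.3 -0.  -7.9]
shift units [ 0.09 -0.02  0.  ] turn units -0.05
orange [305 199   4   5  15] [306.9 200.8] [[0.5615 0.0645 0.017 ]]
red [303 183   7   6  33] [305.8 185.3] [[0.6104 0.1879 0.017 ]]
cap [316 180   4   4  11] [317.5 181.8] [[ 0.5458 -0.0567  0.145 ]]
cap [310 198  16  14 136] [317.3 205.4] [[ 0.4766 -0.2052  0.145 ]]
```

View pics/a2.png

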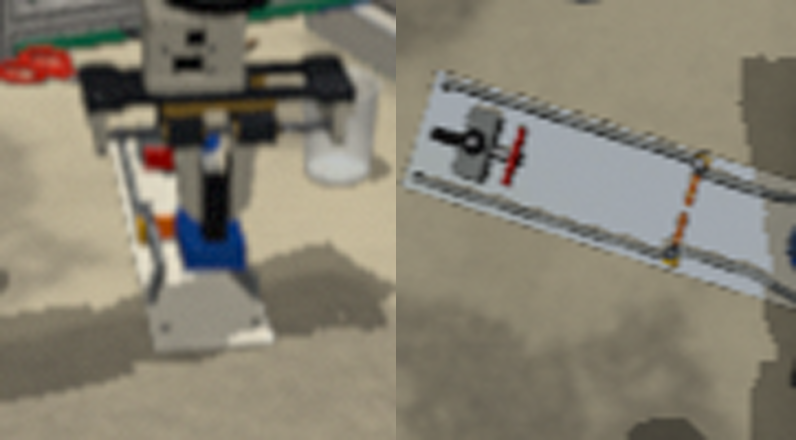

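The carrier hangs over the bare plate, facing the gate, with the post in line with the lane. In the top half the hinge posts sit at about (309.6,186.8) and (302.8,209.1). I check the lane's midline from those and then lower the carrier.

```bash
python3 - <<'E'
from h import *
t=grab("top")
hp=ray(t,[[309.6,186.8],[302.8,209.1]],.042); print(hp.round(4),hp.mean(0).round(4), "lane yaw",np.degrees(np.arctan2(hp[0,1]-hp[1,1],hp[0,0]-hp[1,0]))+90, np.linalg.norm(hp[0]-hp[1]))
P=cloud(t);H,S,V=cv2.split(cv2.cvtColor(t["pixels"],cv2.COLOR_BGR2HSV))
m=(S<60)&(V>150); m[:155]=0;m[230:]=0;m[:,:236]=0;m[:,311:]=0; 
c=max(cv2.findContours(m.astype(np.uint8),0,2)[0],key=cv2.contourArea)[:,0]
q=ray(t,c,.006)[:,:2].astype(np.float32); print(cv2.minAreaRect(q))
e=np.array([np.cos(np.radians(73.2)),np.sin(np.radians(73.2))]);n=np.array([-e[1],e[0]]);g=np.array([.576,.0555])
L=(q-g)@np.stack([e,n]).T; print("edges y",L[(L[:,1]>.03)&(L[:,0]<.17)&(L[:,0]>.02)][:,1].mean(),L[(L[:,1]<-.03)&(L[:,0]<.17)&(L[:,0]>.02)][:,1].mean(),"xmax",L[:,0].max())
b=(H>95)&(H<130)&(S>110)&(V>40); b[:190]=0;b[240:]=0;b[:,:320]=0;b[:,380:]=0
print("blue px",b.sum(), np.median(P[b],0) if b.any() else 0)
r=((H<5)|(H>172))&(S>120)&(V>60);r[:175]=0;r[195:]=0;r[:,:260]=0;r[:,:][:,275:]=0
v,u=np.nonzero(r);print("red",((ray(t,[[u.mean(),v.mean()]],.028)[:,:2]-g)@np.stack([e,n]).T).round(4))
E
```

```text
[[0.6076 0.0417 0.042 ]
 [0.5379 0.0623 0.042 ]] [0.5727 0.052  0.042 ] lane yaw 73.5907702048398 0.07266029276903144
((0.5960506796836853, 0.1166013553738594), (0.1722465306520462, 0.06402716785669327), 72.64093017578125)
edges y 0.030003098539955232 -0.03180917572317894 xmax 0.15070652299024845
blue px 58 [ 0.54227576 -0.02943294  0.09297733]
red [[0.1285 0.0009]]
```

```bash
python3 -m creep '[[0.05,0,0.2,0,0],[0.05,0,0.3,0,0],[0,0,0.3,0,0],[0,0,0.25,0,0],[0,0,0.15,0,0],[0,0,0.08,0,0],[0,0,0.04,0,0],[0,0,0,0,0]]';python3 -m creep '[[0,0,0.03,0,0],[0,0,0,0,0]]'; python3 g.py .5358 -.0775 .0463 73.2
```

```text
clock: 9.4
position: [0.5373, -0.0759, 0.0477]
ee_rot: [2.524, 1.871, 0.0]
force: [1.0, -0.6, -7.5]
width: 0.194
gripper_force: 35.0
clock: 9.65
position: [0.5374, -0.0759, 0.0466]
ee_rot: [2.523, 1.87, 0.001]
force: [0.1, -0.9, -5.9]
width: 0.196
gripper_force: 35.0
t 9.65 pos [ 0.5374 -0.0759  0.0466] yaw 73.09 tilt 0.04 F [ 0.1 -0.9 -5.9]
shift units [-0.05 -0.03  0.01] turn units -0.03
```

```bash
python3 -m creep '[[0.05,-0.02,0.01,0,0],[0.12,0,0,0,0],[0.15,0,0,0,0],[0.15,0,0,0,0],[0.15,0,0,0,0],[0.1,0,0,0,0],[0.03,0,0,0,0],[0,0,0,0,0]]'; cat >f.py <<'E'
from h import *
o=readout.observe();e=np.array([np.cos(np.radians(73.2)),np.sin(np.radians(73.2))]);n=np.array([-e[1],e[0]])
D=np.stack([e,n]);M=R.from_rotvec(o["ee_rot"]).as_matrix();p=D@(o["position"][:2]-[.576,.0555])
print("t",o["clock"],"carrier dock x,y",(p[0]+.024).round(4),p[1].round(4),"z",o["position"][2].round(4),"yaw",np.degrees(np.arctan2(M[1,0],M[0,0])).round(2),"tilt",np.degrees(np.arccos(-M[2,2])).round(2),"F x,y",(D@o["force"][:2]).round(1),"z",o["force"][2].round(1),"T",o["ft_torque"].round(2))
E
python3 f.py
```

```text
clock: 10.65
position: [0.5455, -0.0469, 0.0463]
ee_rot: [2.523, 1.871, 0.001]
force: [-0.7, -4.6, 4.5]
width: 0.193
gripper_force: 35.0
t 10.65 carrier dock x,y -0.0828 -0.0004 z 0.0463 yaw 73.11 tilt 0.05 F x,y [-4.6 -0.6] z 4.5 T [-0.8   0.2   0.03]
```

```bash
python3 -m creep '[[0.08,0,-0.007,0,0],[0.15,0,0,0,0],[0.15,0,0,0,0],[0.15,0,0,0,0],[0.15,0,0,0,0],[0.08,0,0,0,0],[0,0,0,0,0]]';python3 f.py
```

```text
clock: 11.52
position: [0.5542, -0.0173, 0.0464]
ee_rot: [2.523, 1.872, 0.001]
force: [-1.5, -2.0, 3.7]
width: 0.192
gripper_force: 35.0
t 11.525 carrier dock x,y -0.052 -0.0002 z 0.0464 yaw 73.14 tilt 0.04 F x,y [-2.3  0.8] z 3.7 T [-0.33  0.01 -0.03]
```

```bash
python3 -m creep '[[0.03,0,-0.012,0,0],[0.06,0,0,0,0],[0.06,0,0,0,0],[0.06,0,0,0,0],[0.06,0,0,0,0],[0.06,0,0,0,0]]';python3 f.py;python3 -m creep '[[0.06,0,0,0,0],[0.06,0,0,0,0],[0.06,0,0,0,0],[0.06,0,0,0,0]]';python3 f.py
```

```text
clock: 12.28
position: [0.5573, -0.0061, 0.0466]
ee_rot: [2.524, 1.87, -0.003]
force: [-2.4, -6.5, 1.3]
width: 0.195
gripper_force: 35.0
t 12.275 carrier dock x,y -0.0404 0.0001 z 0.0466 yaw 73.07 tilt 0.1 F x,y [-6.9  0.4] z 1.3 T [-1.38  0.41  0.06]
clock: 12.78
position: [0.56, 0.0021, 0.0466]
ee_rot: [2.524, 1.869, -0.004]
force: [-3.7, -9.6, 2.9]
width: 0.196
gripper_force: 35.0
t 12.775 carrier dock x,y -0.0318 -0.0001 z 0.0466 yaw 73.02 tilt 0.16 F x,y [-10.3   0.8] z 2.9 T [-1.95  0.53  0.01]
```

```bash
for i in 1 2; do :; done; python3 -m creep '[[0.03,0,-0.012,0,0],[0.04,0,0,0,0]]'|grep force;python3 f.py;python3 -m creep '[[0.05,0,0,0,0],[0.05,0,0,0,0]]'|grep ^force;python3 f.py;python3 -m creep '[[0.05,0,0,0,0],[0.05,0,0,0,0]]'|grep ^force;python3 f.py
```

```text
force: [-3.0, -7.9, -0.5]
gripper_force: 35.0
t 13.025 carrier dock x,y -0.0288 0.0003 z 0.0467 yaw 73.04 tilt 0.16 F x,y [-8.4  0.6] z -0.5 T [-1.82  0.46  0.  ]
force: [-2.4, -8.6, 1.0]
t 13.275 carrier dock x,y -0.0253 0.0002 z 0.0468 yaw 73.02 tilt 0.2 F x,y [-8.9 -0.2] z 1.0 T [-2.11  0.57 -0.02]
force: [-3.7, -9.3, 1.9]
t 13.525 carrier dock x,y -0.0217 0.0002 z 0.0468 yaw 73.01 tilt 0.23 F x,y [-10.    0.8] z 1.9 T [-2.33  0.69  0.02]
```

```bash
python3 -m creep '[[0.05,0,-0.012,0,0],[0.05,0,0,0,0],[0.05,0,0,0,0]]'>/dev/null;python3 f.py;python3 -m creep '[[0.05,0,-0.005,0,0],[0.05,0,0,0,0],[0.05,0,0,0,0]]'>/dev/null;python3 f.py;python3 -m creep '[[0.06,0,0,0,0],[0.06,0,0,0,0],[0.06,0,0,0,0]]'>/dev/null;python3 f.py
```

```text
t 13.9 carrier dock x,y -0.0152 0.0006 z 0.0469 yaw 73.04 tilt 0.22 F x,y [-8.9  0.7] z -2.3 T [-1.9   0.46 -0.01]
t 14.275 carrier dock x,y -0.0084 0.0008 z 0.0469 yaw 73.07 tilt 0.18 F x,y [-4.4 -1.2] z -7.0 T [-1.43  0.25 -0.  ]
t 14.65 carrier dock x,y 0.0003 0.0004 z 0.0474 yaw 73.12 tilt 0.07 F x,y [-3.7  0.3] z -9.7 T [-0.94  0.2  -0.04]
```

```bash
python3 -m creep '[[0.06,0,0.015,0,0],[0.06,0,0.008,0,0],[0.06,0,0,0,0]]'>/dev/null;python3 f.py;python3 -m creep '[[0.07,0,0,0,0],[0.08,0,0,0,0],[0.08,0,0,0,0],[0.08,0,0,0,0]]'>/dev/null;python3 f.py
```

```text
t 15.025 carrier dock x,y 0.0078 -0.0001 z 0.0469 yaw 73.11 tilt 0.01 F x,y [-1.8  0.1] z -7.0 T [-0.69  0.1  -0.02]
t 15.525 carrier dock x,y 0.0201 -0.0002 z 0.0469 yaw 73.11 tilt 0.0 F x,y [-3.2 -0.6] z -7.3 T [-0.7   0.07  0.  ]
```

```bash
python3 -m creep '[[0.08,0,0.01,0,0],[0.1,0,0,0,0],[0.1,0,0,0,0],[0.1,0,0,0,0],[0.1,0,0,0,0],[0.1,0,0,0,0]]'>/dev/null;python3 f.py;python3 -m creep '[[0.1,0,0,0,0],[0.1,0,0,0,0],[0.1,0,0,0,0],[0.1,0,0,0,0],[0.08,0,0,0,0],[0.05,0,0,0,0]]'>/dev/null;python3 f.py
```

```text
t 16.275 carrier dock x,y 0.0432 -0.0004 z 0.0466 yaw 73.1 tilt 0.01 F x,y [-4.6 -0.2] z -2.8 T [-0.98  0.24  0.03]
t 17.025 carrier dock x,y 0.0644 -0.0003 z 0.0465 yaw 73.11 tilt 0.0 F x,y [-4.   1.9] z -2.3 T [-0.69  0.57 -0.07]
```

```bash
python3 -m creep '[[0.05,0,0,0,0],[0.05,0,0,0,0],[0.05,0,0,0,0],[0.05,0,0,0,0]]'>/dev/null;python3 f.py;for k in 1 2 3; do :; done; python3 -m creep '[[0.04,0,0,0,0],[0.04,0,0,0,0]]'>/dev/null;python3 f.py; python3 -m creep '[[0.04,0,0,0,0],[0.04,0,0,0,0]]'>/dev/null;python3 f.py;python3 -m creep '[[0.04,0,0,0,0],[0.04,0,0,0,0]]'>/dev/null;python3 f.py
```

```text
t 17.525 carrier dock x,y 0.0724 -0.0003 z 0.0465 yaw 73.11 tilt 0.01 F x,y [-2.7  0.1] z -2.5 T [-0.55  0.02 -0.03]
t 17.775 carrier dock x,y 0.0754 -0.0004 z 0.0466 yaw 73.1 tilt 0.01 F x,y [-2.5 -0.3] z -1.9 T [-0.56  0.06 -0.03]
t 18.025 carrier dock x,y 0.0787 -0.0003 z 0.0465 yaw 73.1 tilt 0.0 F x,y [-2.3 -0.3] z -1.5 T [-0.57  0.07  0.02]
t 18.275 carrier dock x,y 0.0819 -0.0003 z 0.0465 yaw 73.1 tilt 0.0 F x,y [-3.2  0.5] z -2.1 T [-0.58  0.06 -0.03]
```

```bash
for k in 1; do python3 -m creep '[[0.04,0,0,0,0],[0.04,0,0,0,0]]'>/dev/null;python3 f.py; python3 -m creep '[[0.04,0,0,0,0],[0.04,0,0,0,0]]'>/dev/null;python3 f.py;python3 -m creep '[[0.03,0,0,0,0],[0.03,0,0,0,0]]'>/dev/null;python3 f.py; done
```

```text
t 18.525 carrier dock x,y 0.0851 -0.0003 z 0.0465 yaw 73.1 tilt 0.01 F x,y [-2.5  0.1] z -1.9 T [-0.6   0.11  0.  ]
t 18.775 carrier dock x,y 0.0866 -0.0004 z 0.0466 yaw 73.05 tilt 0.15 F x,y [-8.4  1.6] z 4.4 T [-1.64  0.76  0.05]
t 19.025 carrier dock x,y 0.0886 -0.0004 z 0.0466 yaw 73.04 tilt 0.16 F x,y [-9.7  1.2] z 4.9 T [-1.7   0.75  0.02]
```

```bash
python3 -m creep '[[0.02,0,-0.012,0,0],[0.03,0,0,0,0]]'>/dev/null;python3 f.py; python3 -m creep '[[0.02,0,-0.004,0,0],[0.02,0,0,0,0]]'>/dev/null;python3 f.py;python3 -m creep '[[0.02,0,0,0,0],[0.02,0,0,0,0]]'>/dev/null;python3 f.py
```

```text
t 19.275 carrier dock x,y 0.0909 -0.0003 z 0.0467 yaw 73.04 tilt 0.15 F x,y [-7.2  0.7] z 0.4 T [-1.56  0.47  0.03]
t 19.525 carrier dock x,y 0.0925 -0.0003 z 0.0468 yaw 73.05 tilt 0.15 F x,y [-7.2  0. ] z -1.5 T [-1.54  0.39 -0.08]
t 19.775 carrier dock x,y 0.0938 -0.0003 z 0.0468 yaw 73.04 tilt 0.17 F x,y [-8.1  1.2] z -0.5 T [-1.67  0.39  0.  ]
```

Travel is about 7.8 mm so far. I creep on until the stop shows as a rise in force.

```bash
python3 -m creep '[[0.01,0,0,0,0],[0,0,0,0,0]]'>/dev/null;python3 f.py;python3 -m creep '[[0.01,0,-0.003,0,0],[0,0,0,0,0]]'>/dev/null;python3 f.py
```

```text
t 20.025 carrier dock x,y 0.0943 -0.0003 z 0.0468 yaw 73.04 tilt 0.17 F x,y [-8.1 -0.3] z -1.5 T [-1.6   0.45  0.03]
t 20.275 carrier dock x,y 0.0942 -0.0003 z 0.0468 yaw 73.03 tilt 0.2 F x,y [-7.8  0.2] z -0.5 T [-1.79  0.49  0.02]
```

```bash
python3 -m creep '[[0.012,0,-0.003,0,0],[0,0,0,0,0]]'>/dev/null;python3 f.py
```

```text
t 20.525 carrier dock x,y 0.0943 -0.0003 z 0.0469 yaw 73.02 tilt 0.24 F x,y [-9.   1.7] z -0.4 T [-2.03  0.53 -0.02]
```

The carrier has stopped at 0.0943 m while the force rises, so the plate is at its hard stop. I ease off, open and retreat upward.

```bash
python3 -m creep '[[-0.02,0,0,0,0],[0,0,0,0,0.3],[0,0,0,0,0.45],[0,0,0,0,0.45],[0,0,0,0,0.45],[0,0,0,0,0.45]]';python3 f.py;python3 -m creep '[[0,0,-0.1,0,0.45],[0,0,-0.3,0,0.45],[0,0,-0.5,0,0.45],[0,0,-0.7,0,0.45],[0,0,-0.7,0,0.45],[-0.6,0,-0.6,0,0.45],[-0.8,0,0,0,0.45],[-0.8,0,0,0,0.45],[-0.8,0,0,0,0.45],[-0.8,0,0,0,0.45],[-0.5,0,0,0,0.45],[0,0,0,0,0.45]]'
python3 - <<'E'
from h import *
s=grab("scene");t=grab("top"); cv2.imwrite("pics/a3.png",np.hstack([cv2.resize(s["pixels"][150:250,270:360],(396,440),interpolation=2),cv2.resize(t["pixels"][150:250,240:330+1],(400,440),interpolation=2)]))
E
```

```text
clock: 21.28
position: [0.5973, 0.1247, 0.0474]
ee_rot: [-2.524, -1.871, -0.0]
force: [0.4, -0.1, -1.0]
width: 0.448
gripper_force: 0.0
t 21.275 carrier dock x,y 0.0964 -0.0003 z 0.0474 yaw 73.11 tilt 0.01 F x,y [-0.  -0.4] z -1.0 T [-0.   -0.01 -0.03]
clock: 22.78
position: [0.5472, -0.0413, 0.1639]
ee_rot: [2.525, 1.867, 0.0]
force: [0.8, 0.2, 0.3]
width: 0.448
gripper_force: 0.0
```

View pics/a3.png

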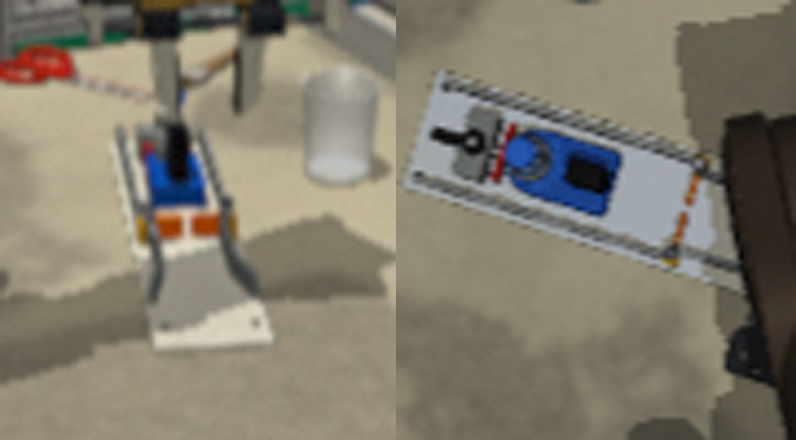

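The carrier stands straight in the bay behind the shut orange leaves (at about (690,215) in the top half). The red plate has moved from x≈515 to x≈505, about 7 mm, and the fingers are clear.

```bash
python3 -c "
from cell import sign_off; print(sign_off())"
```

```text
the job is handed in; nothing more can be done
None
```

I handed the job in at about 23 s: the carrier is released in the bay, both gate leaves look shut behind it, and the red plate is against its stop, judging by feel and by about 7 mm of travel in the picture; the judge returned no verdict.

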